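# Fit the foam trimmer's blade into its holder over the locating pin

## Task

Pick up the scraper blade from the rubber mat, lay it flat in the aluminium holder with its notch over the holder's locating pin, and slide it fully home under the lip against the back stop; let go and leave it lying there. Be gentle: do not ram or press the blade hard against the holder or its pin, and leave the rock specimen, the brush and the jar where they are.

Things in the scene. Friction and masses are not known exactly. Their poses are not given: they have to be found in the camera images.
- blade: Plain steel blade lying flat on the rubber mat, 0.2 to 0.4 kg: 90 mm long (its x), 70 mm wide (y), plate 5 mm thick. Origin: middle of the underside; z up. The -x end is the thinned cutting edge. The +x end has a square notch, open to +x and right through the plate: 12 mm wide (y -6 to +6), 33 mm deep (x +12 to +45). Start yaw up to 0.9 rad either way.
- rib (a point): On the blade: top centre of its dark steel grip rib, at (-20, 0, 23) mm in the blade's frame. The rib stands across the blade, 10 mm thick along the blade's x, 60 mm long along y, rising 18 mm above the plate. Take it from above, fingers closing along the blade's x.
- notch_mouth (a point): On the blade: mouth of the notch, middle of the +x end on the underside, at (45, 0, 0) mm in the blade's frame.
- holder: Aluminium blade holder fixed to the bench, 95 x 126 mm, open at front (-x) and top. Origin: on the bench, 35 mm behind the front edge, on the centre line; x points from the open front to the back stop. The flat bed is 12 mm above the bench, x -35 to +45 mm. Side rails: inner faces at y -52 and +52 mm, tops 20 mm above the bench. More than 30 N between blade and holder or pin is too rough.
- slot (a point): On the holder: centre of the slot that carries the single locating pin, on the bed at (20, 0, 12) mm. The round upright steel pin, 9.5 mm thick, 8 mm tall above the bed, is locked (it does not give) anywhere from -12 to +12 mm of this point along the holder's y; its place is not measured: see it or feel for it. Notch missing it, the blade stops with its origin at x = -30 mm.
- stop (a point): On the holder: middle of the foot of the back stop, at (45, 0, 12) mm. A steel lip covers x +37 to +60 mm, 8.5 mm above the bed (its top 24.5 mm above the bench): the blade slides in under it. Fully home, the blade's +x end touches the stop: blade origin at x = 0, z = 12 mm in the holder's frame, axes along the holder's, y following the pin (notch play 1.25 mm each side, root 3 mm clear).
- mat: Dark rubber mat, 160 x 160 x 4 mm, fixed to the bench; the blade starts on it. Origin: centre of the underside.
- specimen: Bystander: sandy rock about 90 x 75 x 60 mm on the far side of the bench. Origin: middle of the underside.
- brush: Bystander: a brush lying on the bench to the left. Origin: middle of the underside.
- jar: Bystander: closed jar, 56 mm across and 70 mm tall, on the right at the far side. Origin: middle of the underside.
Mind the look-alikes: they are no part of the job. Leave any green or orange look-alike of the blade alone.

How it is judged:
On the way:
1. the blade is picked up clear of the mat (height (world z) of blade above 0.016 m), for 0.1 s.
At the end, for the whole second after the job is handed in: The blade lies at rest flat on the holder's bed (height within 2 mm, tilt under 0.04 rad), rib up, notched end first, square to the holder within 0.06 rad, its notched end within 2 mm of the back stop and within 16 mm of the centre line (it can only get there with the notch over the pin), released (x of notch_mouth in the frame of holder above 0.043 m and y of notch_mouth in the frame of holder between -0.016 and 0.016 m and z of blade in the frame of holder between 0.01 and 0.014 m and angle between blade's own z axis and vertical below 0.04 rad and angle between the x axis of blade and the x axis of holder, either way round below 0.06 rad and linear speed of blade below 0.01 m/s); the robot touches nothing.
It fails at once if the blade is pressed or rammed against the holder or its pin with more than 30 N (contact force between blade and holder above 30 N).
It fails at once if the rock specimen is moved by more than 20 mm (distance of specimen from where it was at the start of the episode above 0.02 m).
It fails at once if the brush is moved by more than 20 mm (distance of brush from where it was at the start of the episode above 0.02 m).
It fails at once if the jar is moved by more than 20 mm (distance of jar from where it was at the start of the episode above 0.02 m).
It also fails if it takes over 72 s, if anything falls off the work surface, if the arm or the gripper's body presses on something with over 40 N, if the wrist force passes 120 N, or if a joint passes its speed limit or range.

## Robot

A 6-joint arm with a two-finger parallel gripper is mounted at the origin on the work surface. World frame = base frame: x ahead of the robot, y to its left, z up, the work surface at z = 0. Lengths are in m, angles in rad, forces in N, time in s.
With the tool pointing down it reaches from about 0.275 to 0.75 m from the base axis. Payload 10.2 kg.
Tool frame: the origin (TCP) lies at the very end of the fingers, on their centre line; the grasp point (between the pads) lies 19 mm behind it (arm.tcp_to_grasp is the distance from the TCP to the grasp point, in m); z points along the fingers, y is the line along which they close (so a half turn about z gives the same grasp; the last joint's range is limited). The gripper opens to 85 mm and grips with 20 to 120 N. Pads are 22 mm wide; open, the fingers measure 114 mm over their backs; the gripper's body (76 mm by 85 mm) begins 54 mm behind the grasp point. The pads swing forward as they close: fully open they stand 13 mm farther back than shut.
Start: joints at [-1.362, 0.313, 1.498, -0, 1.331, -0.223], TCP at [0.22, -0.477, 0.231] pointing down, gripper open.
Joint ranges: [-2.94, 2.94], [-0.97, 2.17], [0.19, 2.56], [-1.23, 4.37], [0.02, 3.11], [-2.88, 2.88]. Speed limits (rad/s): [2.39, 2.39, 3.01, 3.14, 3.14, 3.14].

## Interface

Orientations are given as a unit quaternion [w, x, y, z].
In Python, from plant import arm gives the robot as it stands.
- The arm moves only by the shell command python3 -m inch 'ROWS' [OPENING] [FORCE]. ROWS is JSON, a list of rows, each a list of 2 entries, a list of its own where there are three numbers: the shift along the tool's x, y, z in cm, then the turn about the tool's z in degrees. In form: [[[dx, dy, dz], twist], ...]. A call has 1 to 5 rows; each row shifts and turns the commanded pose from where the row before left it, along the tool's axes as they then stand; what a row does not reach is not made up. A row lasts 1/8 s, in which the tool goes at most 62.5 mm and 10.7 degrees, less where a joint would pass 70% of its speed; a pose out of reach is approached as far as the arm can. A call is refused whole if a number of a shift passes 6.25 or a number of a turn 10.7, either way. A call with a gripper value outside its range is refused whole. OPENING is the finger opening in cm, from 0 to 8.54, set as the call begins (- or left out, the last holds). The fingers move at their own pace and stop on an object; FORCE is the grip in N (left out, the last holds). Time passes only in rows, so rows that do not move let the fingers close. It gives the time, the measured TCP pose, the force, the opening and the grip force at its end, in the units of the state.
- arm.state(): the state, without advancing time (a new reading comes with each control period).
- arm.camera(name): name is "side" or "top" or "wrist"; returns a dict with "frame" (420x560x3 uint8, red, green, blue), "depth" (420x560 float32, m along the optical axis (not along the pixel's ray), 0 where there is no reading), "intrinsics" (3x3 intrinsics, pixels), "k1" (the pictures are not rectified: a ray, as slopes to the right and down, at radius r is drawn at 1 + k1 r^2 times it, then the intrinsics apply), "R" (3x3) and "t" (3): a world point X has camera coordinates R X + t. Camera axes: x right, y down, z forward; pixel columns grow to the right and rows downward; lengths in m; the calibration is good to about 2 mm. A picture is of the moment at which its call begins.
- arm.sign_off(): hands the job in; it is judged then, once.
The state is a dict: "clock": time; "joints": joint angles; "qvel": joint speeds; "joint_torque": joint torques, N m; "ee_pos": TCP position; "ee_rot": TCP orientation; "ft_force": force on the tool from outside, world axes, zero at the start; "wrist_torque": the same for the moment, N m; "width": finger opening in m; "grip_force": force on a finger pad.
Only numpy, scipy, OpenCV 4.12 (cv2) and the standard library are available. Lean on these libraries where they do the work, as an engineer would, in place of code of your own. Each camera call takes 0.05 s, during which the arm holds its last target. There are 200 camera calls.

## Working session

There is one attempt and no reset: what is moved stays moved. The work goes in short steps, Python scripts to look and compute and a shell command to move; the robot and the scene stay as the last step left them, time stands still between calls to the robot, and variables do not carry over. Pictures are saved under pics/ and viewed, at most 10 in all, crops included, and the job is handed in when it is done.

```bash
mkdir -p pics; ls; cat > h.py <<'E'
import numpy as np, cv2
from plant import arm
def undist(c,uv):
    uv=np.atleast_2d(np.array(uv,float));K=c["intrinsics"]
    d=np.array([c["k1"],0,0,0],float)
    return cv2.undistortPoints(uv.reshape(-1,1,2),np.array(K,float),d).reshape(-1,2)
def ray(c,uv):
    n=undist(c,uv);R=np.array(c["R"]);t=np.array(c["t"])
    d=np.c_[n,np.ones(len(n))]@R
    return -R.T@t,d
def plane(c,uv,z):
    o,d=ray(c,uv);s=(z-o[2])/d[:,2];return o+d*s[:,None]
def depthpt(c,uv):
    o,d=ray(c,uv);uv=np.atleast_2d(uv).astype(int);return o+d*c["depth"][uv[:,1],uv[:,0]][:,None]
def proj(c,X):
    R=np.array(c["R"],float);
    return cv2.projectPoints(np.atleast_2d(X).astype(float),cv2.Rodrigues(R)[0],np.array(c["t"],float),np.array(c["intrinsics"],float),np.array([c["k1"],0,0,0],float))[0].reshape(-1,2)
def save(c,n,box=None,s=1):
    f=c["frame"][:,:,::-1]
    if box: x0,y0,x1,y1=box;f=f[y0:y1,x0:x1]
    cv2.imwrite("pics/"+n,cv2.resize(f,None,fx=s,fy=s,interpolation=cv2.INTER_CUBIC))
E
python3 - <<'E'
from h import *
import pickle
C={n:arm.camera(n) for n in("top","side","wrist")}
pickle.dump(C,open("c0.pkl","wb"))
a=C["top"]["frame"];save(C["top"],"t0.png");save(C["side"],"s0.png")
for n in C: print(n,C[n]["intrinsics"][0],C[n]["k1"],(-np.array(C[n]["R"]).T@C[n]["t"]).round(3))
print(arm.state())
E
```

```text
pics
top [397.1510945    0.         274.49154445] -0.015463983355703979 [0.483 0.017 1.157]
side [485.58158695   0.         280.58721134] -0.04019240958478698 [0.544 1.108 1.092]
wrist [340.77831945   0.         276.58135725] -0.0022267375302783016 [ 0.297 -0.441  0.373]
{'clock': 0.15, 'joints': array([-1.36242288e+00,  3.13313232e-01,  1.49823799e+00, -1.55580848e-05,
        1.33101390e+00, -2.23402106e-01]), 'qvel': array([ 0.00119836, -0.00229224, -0.00345217, -0.00021689, -0.00057356,
        0.00094104]), 'joint_torque': array([ 1.47835544e-03, -4.12371147e+01, -2.59794849e+01, -2.20577381e-04,
        3.24333530e-03, -2.21872973e-06]), 'ee_pos': array([ 0.2196482 , -0.47663436,  0.23088001]), 'ee_rot': array([-4.86276916e-04,  9.76786092e-01,  2.14216465e-01, -3.90168264e-06]), 'ft_force': array([ 0.28923899, -0.66656852, -0.01968758]), 'wrist_torque': array([ 0.02604647,  0.04472318, -0.0293053 ]), 'grip_force': 0.0, 'width': 0.08564650577594472}
```

View pics/t0.png

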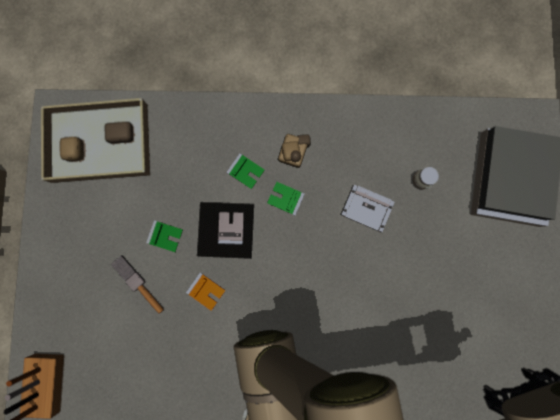

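View pics/s0.png

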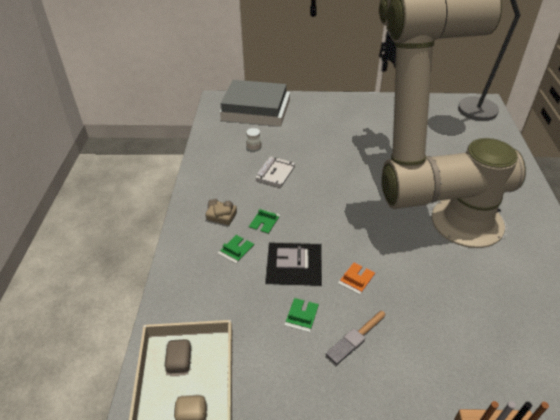

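The top view shows the blade on the mat at about (231,228), notch facing up (away from the robot). The holder is at (367,208), with its lip up and to the right. The look-alikes are green and orange. The side view has the blade at (293,258) and the holder at (276,172). Next I'll crop in closer and measure.

```bash
python3 - <<'E'
from h import *
import pickle
C=pickle.load(open("c0.pkl","rb"));T=C["top"];S=C["side"]
def crop(c,b,s): x0,y0,x1,y1=b; return cv2.resize(c["frame"][y0:y1,x0:x1,::-1],None,fx=s,fy=s,interpolation=cv2.INTER_CUBIC)
a=[crop(T,(195,195,260,260),6),crop(T,(335,175,400,240),6)]
b=[crop(S,(260,235,330,290),6)[:,:390],crop(S,(245,145,310,200),6)]
top=np.hstack(a);bot=np.hstack(b);img=np.vstack([top,bot])
img=cv2.convertScaleAbs(img,alpha=1.3);print(img.shape)
cv2.imwrite("pics/crops.png",cv2.resize(img,None,fx=.83,fy=.83))
for n,c,b in(("T",T,(200,205,252,256)),("S",S,(270,246,322,282))):
    f=c["frame"].astype(int);m=np.zeros(f.shape[:2],np.uint8);x0,y0,x1,y1=b
    m[y0:y1,x0:x1]=(f[y0:y1,x0:x1].min(2)>90)
    ct=max(cv2.findContours(m,cv2.RETR_EXTERNAL,cv2.CHAIN_APPROX_NONE)[0],key=cv2.contourArea)
    print(n,cv2.minAreaRect(ct),cv2.contourArea(ct))
    r=plane(c,ct.reshape(-1,2),.009)[:,:2]*1000
    q=cv2.minAreaRect(r.astype(np.float32));print(q,cv2.boxPoints(q).round(1).tolist())
print(depthpt(T,[[231,228],[231,236],[367,214],[376,193],[210,210]]).round(4))
E
```

```text
(720, 780, 3)
T ((230.5, 228.0), (30.0, 23.0), 90.0) 477.5
((552.6807861328125, 170.38153076171875), (87.23957824707031, 67.42408752441406), 1.6077969074249268) [[508.1000061035156, 202.89999389648438], [510.0, 135.5], [597.2000122070312, 137.89999389648438], [595.2999877929688, 205.3000030517578]]
S ((292.0, 257.0), (30.0, 20.0), 0.0) 501.5
((553.5780029296875, 169.8372344970703), (77.36518859863281, 89.52783203125), 89.85657501220703) [[508.70001220703125, 131.3000030517578], [598.2000122070312, 131.0], [598.4000244140625, 208.39999389648438], [508.8999938964844, 208.60000610351562]]
[[ 0.5524  0.1686  0.0105]
 [ 0.5292  0.1675  0.0118]
 [ 0.6034 -0.2233  0.0123]
 [ 0.6631 -0.2459  0.026 ]
 [ 0.6039  0.2331  0.0049]]
```

View pics/crops.png

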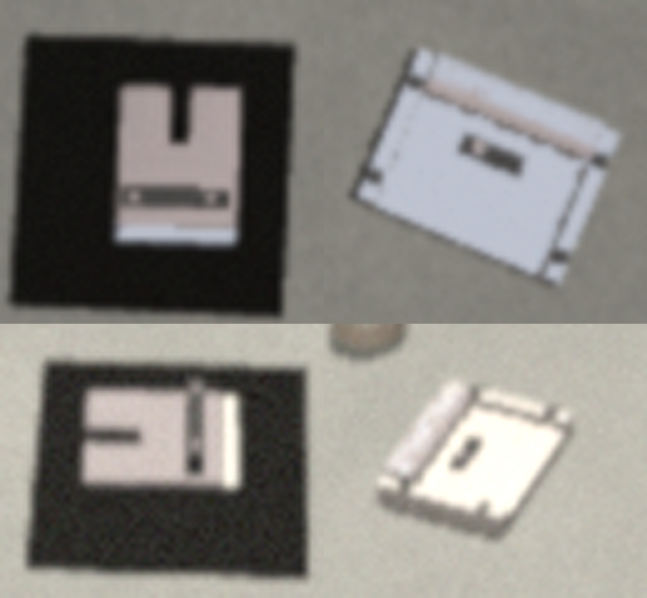

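Both crops agree. The blade is at about (0.553, 0.170) with yaw near 0. The holder points up and right, and its pin shows as a bright spot left of centre in the slot, at (480,147) in the crop. I'll fly the wrist camera over the holder first.

```bash
python3 -m inch '[[[5,-0.9,0],0],[[5,-0.9,0],0],[[5,-0.9,0],0],[[5,-0.9,0],0],[[5,-0.9,0],0]]'; python3 -m inch '[[[5,-0.9,0],0],[[5,-0.9,0],0],[[2.5,-0.3,0],0],[[0,0,0],0],[[0,0,0],0]]'
python3 - <<'E'
from h import *
import pickle
c=arm.camera("wrist");pickle.dump(c,open("w1.pkl","wb"));save(c,"w1.png")
print(np.array(c["R"]).round(3),(-np.array(c["R"]).T@c["t"]).round(4))
E
```

```text
clock: 0.78
ee_pos: [0.4291, -0.3301, 0.2311]
ee_rot: [-0.0, 0.977, 0.214, -0.0]
ft_force: [0.7, -1.4, -0.6]
width: 0.0858
grip_force: 0.0
clock: 1.4
ee_pos: [0.5321, -0.2604, 0.2311]
ee_rot: [-0.0, 0.977, 0.214, -0.0]
ft_force: [-0.1, 0.6, 0.2]
width: 0.0852
grip_force: 0.0
[[ 0.419 -0.908  0.   ]
 [-0.859 -0.396  0.325]
 [-0.295 -0.136 -0.946]] [ 0.6097 -0.2244  0.3736]
```

View pics/w1.png

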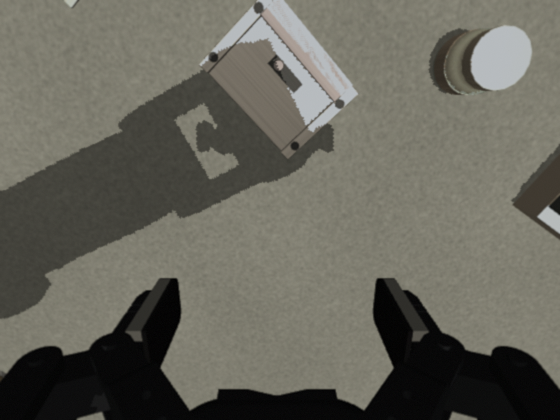

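The wrist view shows the holder at the top (280,75), with the pin visible in its slot at (279,66). The camera tilts back, so I'll move 10 cm forward along tool x for a second, centred view.

```bash
python3 -m inch '[[[4,0,0],0],[[4,0,0],0],[[2,0,0],0],[[0,0,0],0],[[0,0,0],0]]'
python3 - <<'E'
from h import *
import pickle
c=arm.camera("wrist");pickle.dump(c,open("w2.pkl","wb"));save(c,"w2.png",(150,90,450,310),2.6)
E
```

```text
clock: 2.08
ee_pos: [0.6225, -0.2191, 0.2314]
ee_rot: [0.0, 0.977, 0.214, -0.0]
ft_force: [0.8, -0.7, -0.3]
width: 0.0851
grip_force: 0.0
```

View pics/w2.png

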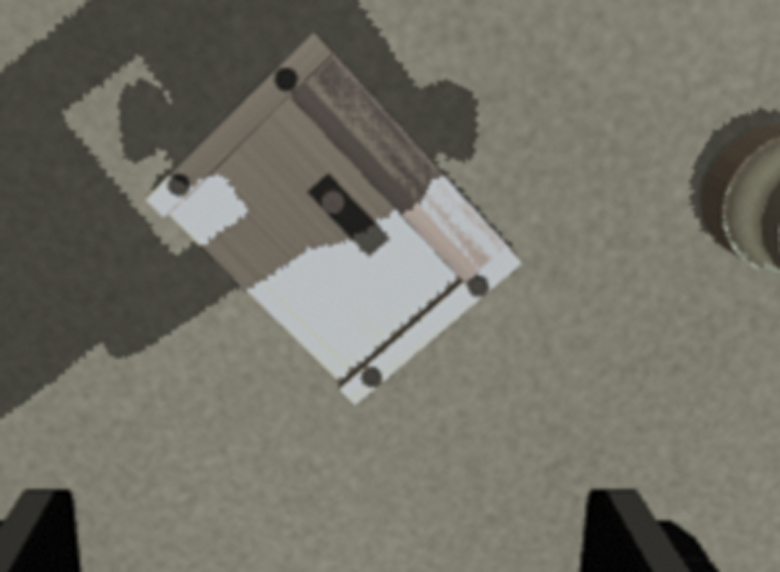

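This shows the pin top at (333,202) in the slot, which spans (308..388, 174..255). The four rail screws are at (287,79), (179,185), (478,286) and (372,377). I'll triangulate from these two wrist places.

```bash
python3 - <<'E'
from h import *
import pickle
a=pickle.load(open("w1.pkl","rb"));b=pickle.load(open("w2.pkl","rb"))
f=lambda p:(np.array(p,float)-.5)/2.6+[150,90]
scr2=f([[287,79],[179,185],[478,286],[372,377],[333,202]])
scr1=np.array([[259,7],[213,57],[340,104],[295,146],[279,66]],float)
def centroid(c,p,r,thr):
    x,y=p.round().astype(int);g=c["frame"][max(0,y-r):y+r+1,x-r:x+r+1].mean(2)
    w=np.clip(thr-g,0,None);yy,xx=np.mgrid[max(0,y-r):y+r+1,x-r:x+r+1];return np.array([(w*xx).sum(),(w*yy).sum()])/w.sum()
for i in range(4):
    scr1[i]=centroid(a,scr1[i],4,90);scr2[i]=centroid(b,scr2[i],5,70)
oa,da=ray(a,scr1);ob,db=ray(b,scr2)
P=[]
for u,v in zip(da,db):
    s=np.linalg.lstsq(np.c_[u,-v],ob-oa,rcond=None)[0];p,q=oa+u*s[0],ob+v*s[1];P.append((p+q)/2);print((P[-1]*1000).round(1),(np.linalg.norm(p-q)*1000).round(2))
W=plane(b,scr2[:4],.020);print(W[:,:2].round(4));W1=plane(a,scr1[:4],.020);print(W1[:,:2].round(4))
for w in(W,W1):
    for i,j in((1,0),(3,2)): d=w[i-0]*0+w[j]-w[i];print("yaw",np.arctan2(d[1],d[0]).round(4),np.linalg.norm(d))
d=W[0]-W[1]+W[2]-W[3];y1=np.arctan2(d[1],d[0]);d2=W[0]-W[2]+W[1]-W[3];y2=np.arctan2(-d2[0],d2[1]);print(y1,y2)
yaw=(y1+y2)/2;ex=np.array([np.cos(yaw),np.sin(yaw)]);ey=np.array([-ex[1],ex[0]])
sl=plane(b,f([[327,174],[308,191],[388,237],[371,255]]),.012)[:,:2];sc=sl.mean(0)
pin=plane(b,scr2[4:5],.020)[0,:2];o=sc-.02*ex
print("slot",sc,"origin",o,"pin holder",(pin-o)@ex,(pin-o)@ey,"pin w1",[(plane(a,scr1[4:5],.020)[0,:2]-o)@e for e in(ex,ey)])
for w in W[:,:2]:print("screw",(w-o)@ex,(w-o)@ey)
oc=plane(b,f([[148,200],[355,404]]),.020)[:,:2]
for w in oc:print("front corner",(w-o)@ex,(w-o)@ey)
w=plane(b,f([[340,384],[460,280]]),.012)[:,:2]
for w in w:print("right inner",(w-o)@ex,(w-o)@ey)
T=pickle.load(open("c0.pkl","rb"))["top"]
print("proj in top",proj(T,[[*sc,.012],[*pin,.02]]))
print("dep",depthpt(b,scr2).round(4)[:,2])
E
```

```text
[ 670.2 -178.3   20.7] 0.09
[ 614.3 -154.9   10.7] 0.52
[ 627.3 -285.    18.4] 0.08
[ 570.9 -262.8   18. ] 0.51
[ 633.4 -215.9   17. ] 0.51
[[ 0.6701 -0.1783]
 [ 0.6166 -0.1559]
 [ 0.6276 -0.2846]
 [ 0.5715 -0.2621]]
[[ 0.6703 -0.1782]
 [ 0.6141 -0.1565]
 [ 0.6272 -0.2847]
 [ 0.5712 -0.2628]]
yaw -0.3974 0.05800929478614352
yaw -0.3813 0.06041248887536751
yaw -0.3688 0.060204402562175637
yaw -0.373 0.06007896798920333
-0.38922432419495284 -0.39098295071902933
slot [ 0.63029215 -0.2243193 ] origin [ 0.61179476 -0.21671362] pin holder 0.019913773875192192 0.00964378761444671 pin w1 [np.float64(0.019706299713786412), np.float64(0.008686471833053554)]
screw 0.03933592005436564 0.05768400574594631
screw -0.018671816384566105 0.058109205483867866
screw 0.040436118398981334 -0.056721968255829834
screw -0.0199740514889616 -0.05725129445608402
front corner -0.03430506679665071 0.06124511612039436
front corner -0.03400090925538421 -0.06258828716997845
right inner -0.03463791209934422 -0.05374103071762339
right inner 0.035514296250257205 -0.05320788960082009
proj in top [[367.37355572 204.76126078]
 [364.84360805 203.10298127]]
dep [0.0209 0.0221 0.0222 0.0218 0.0206]
```

```bash
python3 -m inch '[[[1.41,-5.46,0],0],[[1.41,-5.46,0],0],[[1.41,-5.46,0],0],[[1.41,-5.46,0],0],[[1.41,-5.46,0],0]]'; python3 -m inch '[[[1.41,-5.46,0],0],[[1.41,-5.46,0],0],[[0,0,0],-10.5],[[0,0,0],-10.5],[[0,0,0],-10.5]]';python3 -m inch '[[[0,0,0],-10.5],[[0,0,0],-10.5],[[0,0,0],-10.5],[[0,0,0],-2.5],[[0,0,0],0]]'
python3 - <<'E'
from h import *
import pickle
c=arm.camera("wrist");pickle.dump(c,open("w3.pkl","wb"));save(c,"w3.png",(150,60,450,280),2.6)
E
```

```text
clock: 2.75
ee_pos: [0.5723, 0.0602, 0.2318]
ee_rot: [0.0, 0.977, 0.214, 0.0]
ft_force: [0.2, 0.4, 0.4]
width: 0.0857
grip_force: 0.0
clock: 3.38
ee_pos: [0.5529, 0.1695, 0.2317]
ee_rot: [0.0, 0.881, 0.474, 0.0]
ft_force: [0.2, -0.1, 0.5]
width: 0.0859
grip_force: 0.0
clock: 4.0
ee_pos: [0.553, 0.1696, 0.2316]
ee_rot: [0.0, 0.706, 0.708, 0.0]
ft_force: [-0.3, -0.1, 0.1]
width: 0.0853
grip_force: 0.0
```

View pics/w3.png

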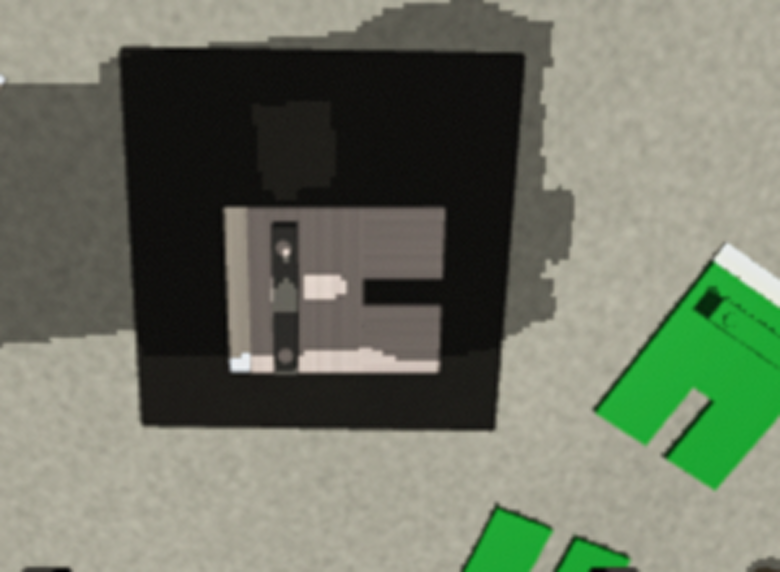

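The blade is clearly visible. Its corners are at crop (224,207), (446,207), (439,374) and (230,373). The rib top spans x 272–299 and y 222–371, and the notch is centred near y=291. I'll go down partway for a second view.

```bash
python3 -m inch '[[[0,0,3],0],[[0,0,3],0],[[0,0,2],0],[[0,0,0],0],[[0,0,0],0]]' 
python3 - <<'E'
from h import *
import pickle
a=pickle.load(open("w3.pkl","rb"))
f=lambda p:(np.array(p,float)-.5)/2.6+[150,60]
pl=f([[224,207],[446,207],[439,374],[230,373]])
W=plane(a,pl,.009);print(W[:,:2].round(4),"centre",W.mean(0).round(4))
d=W[1]-W[0]+W[2]-W[3];print("yaw",np.arctan2(d[1],d[0]),"len",np.linalg.norm(d)/2,"wid",np.linalg.norm(W[0]-W[3]+W[1]-W[2])/2)
r=plane(a,f([[272,222],[299,222],[297,371],[275,371]]),.027);print("rib",r.round(4)[:,:2],r.mean(0).round(4))
n=plane(a,f([[363,279],[444,279],[444,304],[363,304]]),.009);print("notch",n.round(4)[:,:2])
c=arm.camera("wrist");pickle.dump(c,open("w4.pkl","wb"));save(c,"w4.png",(110,0,450,280),2.1)
print(arm.state()["ee_pos"])
E
```

```text
clock: 4.68
ee_pos: [0.5536, 0.1702, 0.1524]
ee_rot: [0.001, 0.706, 0.708, 0.001]
ft_force: [-0.1, -0.2, 0.4]
width: 0.0857
grip_force: 0.0
[[0.5118 0.2079]
 [0.6021 0.2082]
 [0.6024 0.1368]
 [0.5119 0.137 ]] centre [0.5571 0.1725 0.009 ]
yaw 0.00031526585738481187 len 0.090400145635556 wid 0.071141210566573
rib [[0.5324 0.2045]
 [0.5428 0.2045]
 [0.5415 0.1438]
 [0.5325 0.1437]] [0.5373 0.1741 0.027 ]
notch [[0.5688 0.1784]
 [0.6027 0.1785]
 [0.6031 0.1678]
 [0.569  0.1677]]
[0.55366691 0.17028068 0.15255132]
```

View pics/w4.png

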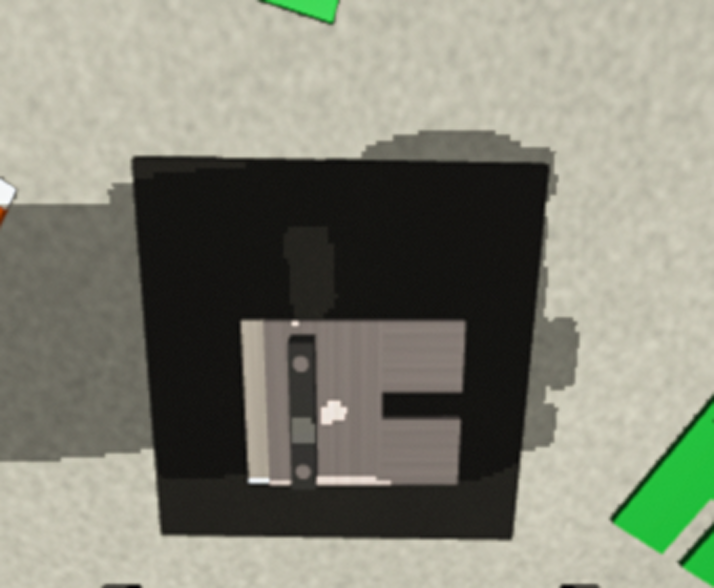

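Second view: the plate corners are at crop (241,320), (465,320), (459,485) and (250,485). The rib screws are at (300,364) and (303,472).

```bash
python3 - <<'E'
from h import *
import pickle
a=pickle.load(open("w3.pkl","rb"));b=pickle.load(open("w4.pkl","rb"))
f=lambda p:(np.array(p,float)-.5)/2.6+[150,60]
g=lambda p:(np.array(p,float)-.5)/2.1+[110,0]
A=f([[224,207],[446,207],[439,374],[230,373],[285,250],[286,356]]);B=g([[241,320],[465,320],[459,485],[250,485],[300,364],[303,472]])
oa,da=ray(a,A);ob,db=ray(b,B)
for u,v in zip(da,db):
    s=np.linalg.lstsq(np.c_[u,-v],ob-oa,rcond=None)[0];p,q=oa+u*s[0],ob+v*s[1];print(((p+q)/2*1000).round(1),(np.linalg.norm(p-q)*1000).round(2))
W=plane(b,B[:4],.009);print("centre",W.mean(0),W[:,:2].round(4).tolist());print("rib scr",plane(b,B[4:],.027).round(4))
print("depth",depthpt(b,B[4:])[:,2],depthpt(a,A[4:])[:,2],depthpt(b,g([[420,350],[420,450]]))[:,2])
E
```

```text
[511.5 207.7   6.5] 0.17
[604.1 205.9  -7.5] 0.52
[603.1 135.7   5.3] 0.41
[511.9 136.4   7.2] 0.5
[536.4 192.8  20.8] 1.27
[536.9 150.6  28.2] 0.51
centre [0.55701564 0.17273184 0.009     ] [[0.5118, 0.2081], [0.6012, 0.2085], [0.6026, 0.1373], [0.5124, 0.137]]
rib scr [[0.5362 0.1944 0.027 ]
 [0.5366 0.1502 0.027 ]]
depth [0.02819938 0.02803234] [0.02881667 0.02947503] [0.00963908 0.00930916]
```

```bash
python3 -m inch '[[[0.25,-1.7,2],0],[[0,0,4],0],[[0,0,4],0],[[0,0,2.6],0],[[0,0,0],0]]' 4 40; python3 -m inch '[[[0,0,0.8],0],[[0,0,0.8],0],[[0,0,0],0],[[0,0,0],0]]'; python3 -m inch '[[[0,0,0],0],[[0,0,0],0],[[0,0,0],0],[[0,0,0],0],[[0,0,0],0]]' 0 40
```

```text
clock: 5.35
ee_pos: [0.5357, 0.1727, 0.0247]
ee_rot: [-0.001, 0.706, 0.709, -0.001]
ft_force: [-0.1, 0.1, 1.0]
width: 0.0401
grip_force: 0.0
clock: 5.85
ee_pos: [0.5364, 0.1728, 0.0097]
ee_rot: [0.0, 0.706, 0.709, 0.0]
ft_force: [0.7, -0.6, -0.5]
width: 0.0404
grip_force: 0.0
clock: 6.48
ee_pos: [0.5363, 0.1728, 0.0096]
ee_rot: [0.0, 0.706, 0.709, 0.0]
ft_force: [-1.9, -0.3, 5.7]
width: 0.0089
grip_force: 41.9
```

```bash
python3 -m inch '[[[0,0,-1],0],[[0,0,-3],0],[[0,0,-4],0],[[0,0,-2],0],[[0,0,0],0]]'; python3 -m inch '[[[0,0,0],0],[[0,0,0],0]]'
python3 - <<'E'
from h import *
import pickle
c=arm.camera("wrist");pickle.dump(c,open("w5.pkl","wb"));save(c,"w5.png",(110,140,450,400),2.2)
s=arm.state();print(s["ee_pos"],s["ee_rot"],s["ft_force"],s["wrist_torque"])
E
```

```text
clock: 7.1
ee_pos: [0.5367, 0.1728, 0.1106]
ee_rot: [0.001, 0.706, 0.709, 0.001]
ft_force: [0.2, -0.4, -3.3]
width: 0.0089
grip_force: 40.8
clock: 7.35
ee_pos: [0.5356, 0.1727, 0.1081]
ee_rot: [-0.001, 0.706, 0.709, -0.001]
ft_force: [-0.4, 0.7, -2.1]
width: 0.0086
grip_force: 40.8
[0.53572597 0.17267042 0.10827848] [-5.89516328e-04  7.05652492e-01  7.08557464e-01 -7.30277154e-04] [ 0.5682462  -0.00913257 -2.18755088] [-0.00722169  0.06523004  0.03495045]
```

View pics/w5.png

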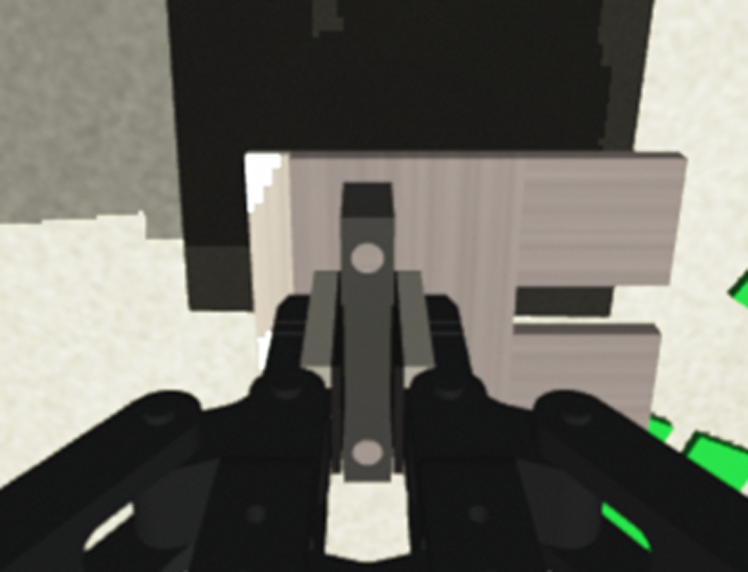

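The blade is held, with the notch visible. Its top edges run along crop y≈286 (x 516–670) and y≈334 (x 513–659), and the far +x corner is at (686,158). I'll work out where the notch is in the tool frame and where to go.

```bash
cat > tg.py <<'E'
from h import *
def tool(c,uv,z,s):
    p=plane(c,uv,z)-np.array(s["ee_pos"]);q=s["ee_rot"];a=2*np.arctan2(q[2],q[1])
    ex=np.array([np.cos(a),np.sin(a)]);ey=np.array([np.sin(a),-np.cos(a)])
    return np.c_[p[:,:2]@ex,p[:,:2]@ey]
E
python3 - <<'E'
from tg import *
import pickle
c=pickle.load(open("w5.pkl","rb"));s=arm.state()
f=lambda p:(np.array(p,float)-.5)/2.2+[110,140]
z=s["ee_pos"][2]-.0006
n=["notch+ root","notch+ mouth","notch- root","notch- mouth","corner","edge left"]
P=tool(c,f([[516,286],[670,286],[513,334],[659,334],[686,158],[292,157]]),z,s)*1000
for k,p in zip(n,P):print(k,p.round(2))
# rib top screws, z = +17.4mm above TCP
print("rib screws",(tool(c,f([[367,258],[367,453]]),z+.018,s)*1000).round(2))
# pads' centre
m=P[:4].mean(0);print("notch centre y(tool x)",P[:4,0].mean(),"mouth",P[[1,3],1].mean(),"dir deg",np.degrees(np.arctan2(P[1]-P[0]+P[3]-P[2],1)))
E
```

```text
notch+ root [ 6.   33.36]
notch+ mouth [ 6.02 66.43]
notch- root [-5.88 33.48]
notch- mouth [-5.86 65.58]
corner [35.12 65.8 ]
edge left [ 35.27 -13.79]
rib screws [[ 21.74   1.37]
 [-22.52   1.4 ]]
notch centre y(tool x) 0.07192010045881014 mouth 66.00643176563548 dir deg [ 2.49866547 89.12098568]
```

```bash
python3 -m inch '[[[-3.5,0.2,0],0],[[-5.2,0.25,0],0],[[-5.2,0.25,0],0],[[-5.2,0.25,0],0],[[-5.2,0.25,0],0]]'; python3 -m inch '[[[-5.2,0.25,0],7.4],[[0,0,0],7.4],[[0,0,0],7.3],[[0,0,1],0],[[0,0,0],0]]';
```

```text
clock: 8.02
ee_pos: [0.5489, -0.0718, 0.1088]
ee_rot: [-0.0, 0.706, 0.709, -0.0]
ft_force: [0.8, -0.1, -2.7]
width: 0.0093
grip_force: 40.8
clock: 8.65
ee_pos: [0.5513, -0.1218, 0.0979]
ee_rot: [-0.001, 0.828, 0.561, -0.001]
ft_force: [-0.2, 0.4, -2.5]
width: 0.0093
grip_force: 40.7
```

```bash
python3 -m inch '[[[-3,1.3,0],0],[[-2.66,1.34,0],0],[[0,0,2.2],0],[[0,0,2.1],0],[[0,0,0],0]]'; python3 -m inch '[[[0,0,0],0],[[0,0,0],0]]'
python3 - <<'E'
from h import *
import pickle
c=arm.camera("wrist");s=arm.state();pickle.dump((c,s),open("w6.pkl","wb"));save(c,"w6.png",(250,140,560,370),2.5)
print(s["ee_pos"],s["ee_rot"],s["ft_force"])
E
```

```text
clock: 9.28
ee_pos: [0.5545, -0.184, 0.0549]
ee_rot: [-0.002, 0.828, 0.561, -0.001]
ft_force: [-0.0, 0.3, -2.4]
width: 0.009
grip_force: 40.8
clock: 9.52
ee_pos: [0.5558, -0.1847, 0.0573]
ee_rot: [0.001, 0.828, 0.56, 0.0]
ft_force: [0.3, 0.5, -1.2]
width: 0.0092
grip_force: 40.8
[ 0.55570251 -0.18463888  0.05713489] [6.16346347e-04 8.28238434e-01 5.60375427e-01 3.12696493e-04] [-0.24140499  1.137741   -1.67488763]
```

View pics/w6.png

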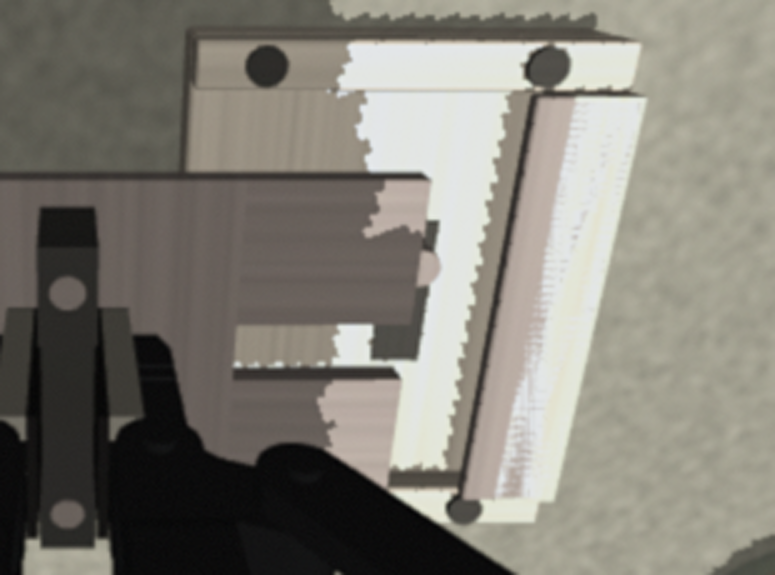

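The blade is hovering in front of the pin. The pin's right half is visible at crop (430,268), with its limb at x≈441. The slot's right side runs from (440,222) to (417,360). The rail screws are at (267,66), (547,66) and (464,510), and the notch edges are at y≈324 and y≈378. I'll compute the pin-to-notch offset in this single frame.

```bash
python3 - <<'E'
from tg import *
import pickle
c,s=pickle.load(open("w6.pkl","rb"))
f=lambda p:(np.array(p,float)-.5)/2.5+[250,140]
def show(n,p,z): r=tool(c,f(p),z,s)*1000;print(n,r.round(2).tolist());return r
zt=s["ee_pos"][2]-.0006
show("notch+ (root,mouth), notch-",[[237,324],[410,324],[234,378],[399,378]],zt)
show("corner, edge",[[430,181],[0,181]],zt)
show("ribscrews",[[67,294],[67,514]],zt+.018)
show("pin top right limb (row 268 centre)",[[441,268]],.020)
show("slot right corners",[[440,222],[417,360]],.012)
sc=show("screws LF LB RB",[[267,66],[547,66],[464,510]],.020)
l=show("rail inner left (bed)",[[190,89],[535,91]],.020)
show("lip front edge",[[537,95],[463,497]],.0245)
d=sc[1]-sc[0];print("holder x dir in tool: deg off tool y (toward +x)",np.degrees(np.arctan2(d[0],d[1])),np.linalg.norm(d))
d=sc[1]-sc[2];print("from cross",np.degrees(np.arctan2(-d[1],d[0])),np.linalg.norm(d))
# pin blob
fr=c["frame"].astype(int);print(fr[242:256,412:432].sum(2)//3)
E
```

```text
notch+ (root,mouth), notch- [[6.47, 33.35], [6.43, 66.17], [-5.3, 33.54], [-5.35, 65.59]]
corner, edge [[35.14, 65.95], [35.17, -10.8]]
ribscrews [[21.91, 1.09], [-22.1, 1.12]]
pin top right limb (row 268 centre) [[0.95, 88.15]]
slot right corners [[9.22, 90.08], [-28.3, 89.65]]
screws LF LB RB [[48.43, 44.02], [48.45, 104.08], [-67.82, 104.05]]
rail inner left (bed) [[43.4, 27.78], [42.98, 102.49]]
lip front edge [[43.17, 100.52], [-60.0, 100.6]]
holder x dir in tool: deg off tool y (toward +x) 0.02131598776944329 60.05968905545543
from cross -0.01843291845876401 116.27476919308269
[[ 98  99  98  99  98 111 150 171 176 176 173 165 169 212 229 229 228 227
  227 226]
 [ 97  98  98  98  97 111 153 171 175 174 176 172 170 191 224 229 228 227
  227 226]
 [ 97  97  97  97  96 114 159 173 174 175 176 173 171 185 220 229 228 227
  226 227]
 [ 97  97  96  96  96 116 162 174 175 175 175 173 172 182 212 228 228 227
  226 227]
 [ 98  98  98  98 101 124 162 172 175 175 175 174 172 178 204 226 228 227
  227 227]
 [ 99  99  99  98 103 130 163 172 174 175 175 173 171 178 204 226 228 227
  226 227]
 [ 99  99 100  99 107 139 166 173 175 175 174 173 172 184 213 227 227 227
  227 227]
 [ 99  99  98  97 110 147 169 173 175 174 173 173 175 197 223 228 227 227
  227 227]
 [ 98  96  95  95 110 151 169 173 175 174 173 174 186 212 227 228 227 227
  227 227]
 [ 95  95  95  94 111 157 171 174 174 174 175 183 206 226 229 228 227 226
  227 227]
 [ 93  94  93  93 114 159 173 174 174 175 186 204 223 229 229 228 226 226
  227 227]
 [ 96  95  94  98 119 155 164 163 162 173 207 225 229 229 228 227 226 226
  227 227]
 [ 97  96  97  98 112 130 128 121 115 151 215 230 229 229 228 227 225 226
  227 227]
 [ 97  97  97  95  92  90  87  83  83 137 217 230 229 229 228 227 226 226
  227 227]]
```

```bash
python3 -m inch '[[[0,-0.6,0],0],[[0,-0.6,0],0],[[0,0,0],0],[[0,0,0],0],[[0,0,0],0]]'
python3 - <<'E'
from tg import *
import pickle
c=arm.camera("wrist");s=arm.state();pickle.dump((c,s),open("w7.pkl","wb"))
print(s["ee_pos"])
q=s["ee_rot"];a=2*np.arctan2(q[2],q[1]);ex=np.array([np.cos(a),np.sin(a),0]);ey=np.array([np.sin(a),-np.cos(a),0])
w=np.array(s["ee_pos"])+.0005*ex+.096*ey;w[2]=.020
u,v=proj(c,w)[0].round().astype(int);print(u,v)
print(c["frame"][v-12:v+14,u-14:u+12].mean(2).astype(int))
E
```

```text
clock: 10.2
ee_pos: [0.5443, -0.1801, 0.0563]
ee_rot: [0.0, 0.828, 0.56, 0.0]
ft_force: [-0.3, -0.0, -2.7]
width: 0.0087
grip_force: 40.8
[ 0.54426793 -0.18009872  0.05627883]
441 248
[[ 74  74  71  71  68  55  53  54  49  47  48  48  45  51  69  77  79  77
  100 172 223 230 229 229 228 227]
 [ 75  66  53  50  51  46  47  48  48  51  51  51  51  51  58  71  77  76
  115 195 227 229 229 228 227 226]
 [ 71  53  42  43  46  46  47  47  48  49  49  51  51  51  55  65  72  76
  128 212 230 229 229 228 227 226]
 [ 71  49  43  46  46  46  46  47  48  50  50  51  53  52  54  57  63  73
  131 217 231 229 229 228 227 226]
 [ 71  51  44  46  46  46  46  46  47  49  52  64  76  80  86  91  84  79
  135 216 230 228 229 228 227 226]
 [ 69  51  44  44  45  45  45  46  47  57  84 115 132 139 147 153 144 121
  145 208 229 229 229 228 227 226]
 [ 65  48  44  44  44  45  45  46  58  97 140 165 173 171 171 173 172 164
  166 188 219 229 229 228 227 226]
 [ 61  46  44  42  42  43  47  66 106 150 173 180 179 176 172 174 175 176
  174 178 200 222 228 228 226 226]
 [ 62  47  44  43  43  42  61 115 158 176 18
[... 1218 characters left out ...]
41 213 230
  230 229 228 227 226 226 226 226]
 [ 77  76  76  78  77  77  77  75  74  75  76  77  80  81  78 132 217 230
  229 228 228 226 226 226 226 227]
 [ 76  76  76  77  78  77  76  75  76  77  76  75  76  75  78 137 217 230
  229 228 228 226 225 226 226 227]
 [ 76  75  76  78  77  77  75  74  76  77  77  77  77  75  83 144 219 230
  229 228 227 226 226 226 226 226]
 [ 76  75  76  77  76  76  76  74  75  78  76  76  77  75  92 161 221 230
  229 228 227 225 226 226 226 226]
 [ 76  75  77  77  77  76  75  75  76  76  76  77  77  76 113 192 227 229
  229 228 227 226 226 226 226 227]
 [ 76  76  77  77  76  76  76  74  76  76  77  76  76  77 132 213 230 229
  228 228 227 225 226 226 226 227]]
```

```bash
python3 - <<'E'
from tg import *
import pickle
c,s=pickle.load(open("w7.pkl","rb"))
g=c["frame"].mean(2)
print("pin centre z20",tool(c,[[440.0,247.6]],.020,s)*1000, "vertical limits",(tool(c,[[440,240.5],[440,254.8]],.020,s)*1000).round(2).tolist(),"horiz",(tool(c,[[432.4,247.6],[447.6,247.6]],.020,s)*1000).round(2).tolist())
z=s["ee_pos"][2]-.0006
# notch edges: grad along columns
import numpy as np
for X in(.045,.05,.055,.06):
    q=s["ee_rot"];a=2*np.arctan2(q[2],q[1]);ex=np.array([np.cos(a),np.sin(a),0]);ey=np.array([np.sin(a),-np.cos(a),0])
    t=np.linspace(-.013,.014,109)
    w=np.array(s["ee_pos"])+t[:,None]*ex+X*ey;w[:,2]=z
    p=proj(c,w).astype(np.float32);v=cv2.remap(g.astype(np.float32),p[:,:1],p[:,1:],cv2.INTER_LINEAR)[:,0]
    d=np.diff(v);k=np.argsort(-abs(d));print(X,[(round(float(t[i]*1000),2),round(float(d[i]))) for i in sorted(k[:12])])
E
```

```text
pin centre z20 [[ 1.03758754 95.5354424 ]] vertical limits [[5.51, 94.83], [-3.57, 96.26]] horiz [[1.04, 91.14], [1.04, 99.93]]
0.045 [(-5.75, -10), (-5.5, -10), (-3.5, 8), (-3.25, 8), (-3.0, 20), (-2.75, 19), (-2.5, 13), (-2.25, 11), (5.75, -6), (6.0, -7), (6.25, -11), (6.5, -10)]
0.05 [(-12.75, -10), (-12.5, -19), (-12.25, -18), (-12.0, -11), (-11.75, -11), (-5.75, -10), (-5.5, -11), (-3.0, 15), (-2.75, 16), (-2.5, 14), (-2.25, 15), (6.25, -9)]
0.055 [(-5.75, -28), (-5.5, -26), (-3.25, 15), (-3.0, 34), (-2.75, 36), (-2.5, 28), (-2.25, 29), (6.0, -16), (6.25, -33), (6.5, -31), (6.75, -19), (7.0, -20)]
0.06 [(-6.0, -17), (-5.75, -26), (-5.5, -26), (-3.25, 14), (-3.0, 34), (-2.75, 37), (-2.5, 30), (-2.25, 27), (6.25, -35), (6.5, -33), (6.75, -23), (7.0, -23)]
```

```bash
python3 -m inch '[[[0.06,0.9,0],0],[[0,0.86,0],0],[[0,0,1.2],0],[[0,0,1.2],0],[[0,0,0.9],0]]';python3 -m inch '[[[0,0,0],0],[[0,0,0],0],[[0,0,0],0]]'
cat > look.py <<'E'
from tg import *
import pickle,sys
n=sys.argv[1];c=arm.camera("wrist");s=arm.state();pickle.dump((c,s),open(n+".pkl","wb"))
print(s["ee_pos"],s["ft_force"].round(1))
g=c["frame"].mean(2).astype(np.float32);z=s["ee_pos"][2]-.0006
q=s["ee_rot"];a=2*np.arctan2(q[2],q[1]);ex=np.array([np.cos(a),np.sin(a),0]);ey=np.array([np.sin(a),-np.cos(a),0])
def line(A,B,z,N=160):
    t=np.linspace(0,1,N)[:,None];p=(1-t)*np.array(A)+t*np.array(B)
    w=np.array(s["ee_pos"])+p[:,:1]*ex+p[:,1:]*ey;w[:,2]=z
    m=proj(c,w).astype(np.float32);return p,cv2.remap(g,m[:,:1],m[:,1:],cv2.INTER_LINEAR)[:,0]
for X in(.045,.05,.055,.06):
    p,v=line((-.013,X),(.014,X),z,109);print("notch",X,v[::4].astype(int).tolist())
for x in(-.02,.0005,.02):
    p,v=line((x,.055),(x,.105),.020,101);print("fwd z20",x,v[::2].astype(int).tolist())
E
python3 look.py w8; python3 - <<'E'
import pickle;from tg import *
c,s=pickle.load(open("w8.pkl","rb"))
q=s["ee_rot"];a=2*np.arctan2(q[2],q[1]);ex=np.array([np.cos(a),np.sin(a),0]);ey=np.array([np.sin(a),-np.cos(a),0])
w=np.array(s["ee_pos"])+.001*ex+.078*ey;w[2]=.020
u,v=proj(c,w)[0].round().astype(int);print(u,v)
print(c["frame"][v-16:v+17:1,u-15:u+16].mean(2).astype(int))
E
```

```text
clock: 10.88
ee_pos: [0.5602, -0.1858, 0.0219]
ee_rot: [-0.001, 0.828, 0.56, -0.0]
ft_force: [-0.2, 0.0, -2.4]
width: 0.0092
grip_force: 40.8
clock: 11.25
ee_pos: [0.561, -0.1862, 0.0237]
ee_rot: [0.0, 0.828, 0.56, 0.0]
ft_force: [-0.6, -0.1, -1.5]
width: 0.0089
grip_force: 40.7
[ 0.56092493 -0.18613472  0.02366194] [-0.2 -0.5 -2.7]
notch 0.045 [100, 98, 98, 102, 104, 101, 100, 91, 59, 55, 75, 138, 145, 144, 144, 144, 144, 145, 145, 134, 102, 98, 99, 101, 105, 104, 103, 102]
notch 0.05 [99, 102, 104, 102, 103, 101, 102, 91, 59, 54, 76, 139, 145, 145, 145, 186, 235, 225, 151, 135, 103, 98, 99, 101, 105, 105, 103, 103]
notch 0.055 [180, 178, 176, 181, 184, 182, 180, 156, 71, 53, 77, 137, 142, 142, 141, 181, 233, 233, 234, 197, 109, 98, 99, 101, 104, 105, 103, 102]
notch 0.06 [180, 178, 175, 181, 183, 181, 181, 156, 69, 54, 76, 138, 143, 143, 141, 178, 232, 233, 234, 206, 112, 98, 99, 102, 105, 105, 103, 102]
fwd z20 -0.02 [130, 174, 180, 180, 179, 179, 178, 179, 178, 178, 178, 177, 187, 184, 82, 79, 78, 77, 79, 78, 78, 77, 78, 79, 78, 167, 234, 233, 232, 231, 231, 231, 231, 231, 231, 212, 142, 139, 143, 144, 143, 91, 53, 119, 165, 173, 175, 179, 182, 181, 181]
fwd z20 0.0005 [229, 210, 173, 194, 233, 226, 210, 200, 234, 234, 233, 232, 233, 226, 86, 79, 80, 57, 66, 176, 183, 183, 181, 178, 181, 182, 179, 188, 230, 232, 232, 232, 232, 232, 231, 218, 142, 140, 143, 144, 145, 100, 52, 112, 166, 175, 178, 181, 183, 183, 184]
fwd z20 0.02 [103, 104, 104, 104, 104, 103, 104, 103, 103, 104, 103, 103, 124, 229, 232, 232, 232, 233, 232, 232, 233, 233, 232, 231, 231, 232, 233, 233, 233, 232, 232, 232, 232, 231, 231, 230, 159, 141, 142, 142, 145, 98, 45, 110, 167, 176, 179, 183, 185, 184, 186]
434 276
[[ 79  79  78 ... 233 232 231]
 [ 78  79  79 ... 233 232 232]
 [ 78  80  80 ... 233 231 232]
 ...
 [ 80  79  79 ... 232 232 232]
 [ 79  79  80 ... 232 232 232]
 [ 79  80  80 ... 232 232 232]]
```

```bash
cat > pin.py <<'E'
import pickle,sys;from tg import *
c,s=pickle.load(open(sys.argv[1]+".pkl","rb"));yc=float(sys.argv[2])
q=s["ee_rot"];a=2*np.arctan2(q[2],q[1]);ex=np.array([np.cos(a),np.sin(a),0]);ey=np.array([np.sin(a),-np.cos(a),0])
X=np.linspace(-.010,.012,221);Y=np.linspace(yc-.009,yc+.009,181);xx,yy=np.meshgrid(X,Y,indexing="ij")
w=np.array(s["ee_pos"])+xx.reshape(-1,1)*ex+yy.reshape(-1,1)*ey;w[:,2]=.020
m=proj(c,w).astype(np.float32).reshape(221,181,2)
r=cv2.remap(c["frame"].mean(2).astype(np.float32),m,None,cv2.INTER_LINEAR)
r=r[::-1]
k=((r>130)&(r<207)).astype(np.uint8);k=cv2.morphologyEx(k,cv2.MORPH_OPEN,np.ones((21,21)))
n,l,st,ce=cv2.connectedComponentsWithStats(k)
for i in range(1,n):
    x,y,ww,h,A=st[i];print("x from",12-(y+h)*.1,"to",12-y*.1,"y",yc*1e3-9+x*.1,yc*1e3-9+(x+ww)*.1,"centre",12-ce[i][1]*.1,yc*1e3-9+ce[i][0]*.1,A/100)
for yo in(-2,0,2):print(r[::10,90+yo*10].astype(int).tolist())
E
python3 pin.py w8 .078; python3 pin.py w7 .0955
```

```text
x from -4.100000000000001 to 4.699999999999999 y 73.7 82.3 centre 0.39756483238456575 77.96448450347881 63.24
[80, 81, 58, 44, 53, 55, 53, 83, 170, 185, 185, 184, 182, 182, 183, 175, 106, 78, 80, 79, 79, 79, 79]
[80, 82, 82, 82, 79, 69, 57, 118, 177, 178, 178, 178, 177, 177, 177, 177, 151, 80, 80, 80, 80, 80, 80]
[163, 167, 160, 173, 181, 174, 154, 143, 172, 182, 182, 182, 181, 182, 182, 188, 192, 144, 160, 186, 182, 171, 175]
x from -3.4000000000000004 to 5.199999999999999 y 91.5 100.2 centre 0.9536805445622907 95.83872091182523 63.17
[76, 77, 65, 42, 49, 51, 58, 117, 172, 179, 178, 176, 176, 176, 171, 124, 78, 76, 75, 75, 75, 75, 75]
[77, 78, 78, 78, 72, 60, 78, 155, 172, 172, 172, 171, 171, 170, 170, 159, 95, 75, 76, 76, 76, 75, 76]
[132, 124, 114, 128, 133, 133, 121, 143, 174, 174, 174, 175, 175, 174, 176, 177, 137, 122, 119, 130, 136, 138, 133]
```

```bash
python3 -m inch '[[[0,0,0.2],0],[[0,0,0.2],0],[[0,0,0],0],[[0,0,0],0]]';python3 -m inch '[[[0,0,0.05],0],[[0,0,0],0],[[0,0,0],0]]';python3 -m inch '[[[0,0,0.05],0],[[0,0,0],0],[[0,0,0],0]]'
```

```text
clock: 11.8
ee_pos: [0.5608, -0.1861, 0.0193]
ee_rot: [-0.0, 0.828, 0.56, -0.0]
ft_force: [0.1, 0.2, -1.3]
width: 0.0092
grip_force: 40.7
clock: 12.18
ee_pos: [0.5608, -0.1861, 0.0188]
ee_rot: [0.0, 0.828, 0.56, 0.0]
ft_force: [-0.0, -0.7, -2.1]
width: 0.0088
grip_force: 40.7
clock: 12.55
ee_pos: [0.5607, -0.1861, 0.0183]
ee_rot: [-0.0, 0.828, 0.56, -0.0]
ft_force: [0.3, -0.6, -2.0]
width: 0.009
grip_force: 40.7
```

```bash
python3 -m inch '[[[0,0.2,0],0],[[0,0.2,0],0],[[0,0.2,0],0],[[0,0.1,0],0],[[0,0.1,0],0]]';python3 -m inch '[[[0,0.1,0],0],[[0,0.1,0],0],[[0,0.1,0],0],[[0,0.1,0],0],[[0,0.1,0],0]]'
```

```text
clock: 13.18
ee_pos: [0.5682, -0.189, 0.0183]
ee_rot: [-0.0, 0.828, 0.56, -0.0]
ft_force: [1.1, -0.7, -2.3]
width: 0.0088
grip_force: 40.7
clock: 13.8
ee_pos: [0.5729, -0.1909, 0.0183]
ee_rot: [-0.0, 0.828, 0.56, 0.0]
ft_force: [-0.2, -0.4, -3.5]
width: 0.0091
grip_force: 40.7
```

```bash
python3 -m inch '[[[0,0.2,0],0],[[0,0.2,0],0],[[0,0.2,0],0],[[0,0.2,0],0],[[0,0.1,0],0]]';python3 -m inch '[[[0,0.1,0],0],[[0,0.1,0],0],[[0,0.1,0],0],[[0,0.1,0],0],[[0,0.1,0],0]]'
```

```text
clock: 14.42
ee_pos: [0.5813, -0.1943, 0.0183]
ee_rot: [0.0, 0.828, 0.56, 0.0]
ft_force: [0.1, -0.7, -3.7]
width: 0.0091
grip_force: 40.7
clock: 15.05
ee_pos: [0.5859, -0.1961, 0.0183]
ee_rot: [-0.0, 0.828, 0.56, 0.0]
ft_force: [0.8, -0.0, -2.1]
width: 0.0092
grip_force: 40.7
```

```bash
python3 -m inch '[[[0,0.1,0],0],[[0,0.1,0],0],[[0,0.1,0],0],[[0,0.1,0],0],[[0,0.1,0],0]]';python3 -m inch '[[[0,0.1,0],0],[[0,0.1,0],0],[[0,0.05,0],0],[[0,0,0],0]]'
```

```text
clock: 15.68
ee_pos: [0.5905, -0.198, 0.0183]
ee_rot: [-0.0, 0.828, 0.56, -0.0]
ft_force: [-0.7, -0.3, -2.5]
width: 0.0093
grip_force: 40.7
clock: 16.18
ee_pos: [0.5928, -0.1989, 0.0183]
ee_rot: [0.0, 0.828, 0.56, -0.0]
ft_force: [0.6, 0.1, -2.3]
width: 0.0088
grip_force: 40.7
```

```bash
python3 -m inch '[[[0,0.05,0],0],[[0,0.05,0],0],[[0,0,0],0]]';python3 -m inch '[[[0,0.05,0],0],[[0,0,0],0]]';python3 -m inch '[[[0,0.04,0],0],[[0,0,0],0]]';python3 look.py w9 | head -1
```

```text
clock: 16.55
ee_pos: [0.5937, -0.1993, 0.0183]
ee_rot: [0.0, 0.828, 0.56, 0.0]
ft_force: [-0.1, 0.1, -1.7]
width: 0.009
grip_force: 40.7
clock: 16.8
ee_pos: [0.5942, -0.1995, 0.0183]
ee_rot: [0.0, 0.828, 0.56, 0.0]
ft_force: [-0.4, -0.7, -2.7]
width: 0.009
grip_force: 40.7
clock: 17.05
ee_pos: [0.5946, -0.1996, 0.0183]
ee_rot: [0.0, 0.828, 0.56, 0.0]
ft_force: [-0.1, 0.4, -2.0]
width: 0.0087
grip_force: 40.7
[ 0.59452683 -0.19962384  0.01830781] [ 0.3  0.8 -2.4]
```

Travel is now 36.5 mm with no contact yet. I'll creep in by small steps until the stop is felt.

```bash
python3 -m inch '[[[0,0.03,0],0],[[0,0,0],0]]'|grep -E "pos|force";python3 -m inch '[[[0,0.03,0],0],[[0,0,0],0]]'|grep -E "pos|ft";python3 -m inch '[[[0,0.03,0],0],[[0,0,0],0]]'|grep -E "pos|ft"
```

```text
ee_pos: [0.5948, -0.1997, 0.0183]
ft_force: [-0.4, -0.7, -2.7]
grip_force: 40.7
ee_pos: [0.5951, -0.1999, 0.0183]
ft_force: [0.1, -1.0, -1.5]
ee_pos: [0.5953, -0.1999, 0.0182]
ft_force: [-1.7, 1.3, -2.0]
```

```bash
python3 -m inch '[[[0,0.02,0],0],[[0,0,0],0]]'|grep -E "pos|ft";python3 -m inch '[[[0,0.02,0],0],[[0,0,0],0]]'|grep -E "pos|ft"
```

```text
ee_pos: [0.5953, -0.1999, 0.0182]
ft_force: [-2.1, 1.4, -1.5]
ee_pos: [0.5954, -0.1998, 0.0182]
ft_force: [-4.3, 1.9, 0.0]
```

Contact with the stop at about 4.7 N, right where it was expected. I'll ease off 0.3 mm and lower the last bit onto the bed.

```bash
python3 -m inch '[[[0,-0.03,0],0],[[0,0,0.03],0],[[0,0,0],0]]'|grep -E "pos|ft";python3 -m inch '[[[0,0,0.03],0],[[0,0,0],0]]'|grep -E "pos|ft"
```

```text
ee_pos: [0.5953, -0.1998, 0.018]
ft_force: [-3.1, 3.4, -0.4]
ee_pos: [0.5953, -0.1999, 0.0177]
ft_force: [-4.8, 2.4, 0.7]
```

```bash
python3 -m inch '[[[0,0,0.02],0],[[0,0,0],0]]'|grep -E "pos|ft"
```

```text
ee_pos: [0.5953, -0.1999, 0.0177]
ft_force: [-5.5, 2.9, 3.2]
```

It's now bearing on the bed at about 5 N, so I'll release and lift straight up.

```bash
python3 -m inch '[[[0,0,0],0],[[0,0,0],0],[[0,0,0],0],[[0,0,0],0]]' 2.5 20|grep -E "pos|ft|wid"; python3 -m inch '[[[0,0,-1],0],[[0,0,-3],0],[[0,0,-4],0],[[0,0,-4],0],[[0,0,0],0]]'|grep -E "pos|ft|wid";python3 -m inch '[[[0,0,-4],0],[[0,0,-4],0],[[0,0,0],0],[[0,0,0],0]]'|grep -E "pos|ft|wid"
python3 - <<'E'
from h import *
import pickle
c=arm.camera("wrist");s=arm.state();pickle.dump((c,s),open("w10.pkl","wb"))
yaw=-.382;ex=np.array([np.cos(yaw),np.sin(yaw)]);ey=np.array([-ex[1],ex[0]]);o=np.array([.6117,-.2168])
u,v=proj(c,[[*o,.017]])[0].astype(int);print(u,v)
x0,y0=max(0,u-130),max(0,v-100);save(c,"w10.png",(x0,y0,min(560,u+130),min(420,v+100)),3);print(x0,y0)
E
```

```text
ee_pos: [0.5956, -0.2001, 0.0176]
ft_force: [-0.7, -0.2, 0.9]
width: 0.025
ee_pos: [0.5968, -0.2007, 0.1417]
ft_force: [0.1, 1.0, -0.3]
width: 0.0249
ee_pos: [0.595, -0.1998, 0.2163]
ft_force: [-0.8, 0.6, -0.2]
width: 0.0251
296 189
166 89
```

View pics/w10.png

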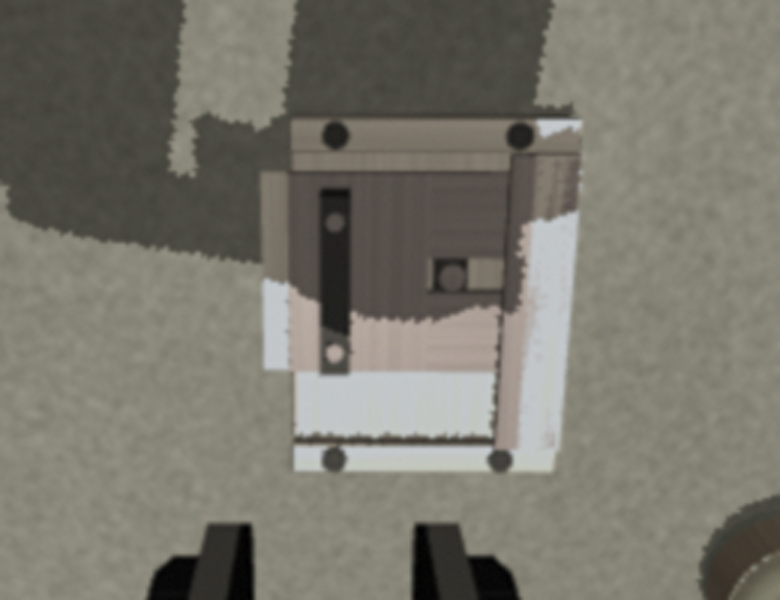

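The pin is inside the notch at (453,275), the blade end is under the lip and the blade is square. The rib screws at (335,222/354) line up with the front rail screws at (335,135/460). A quick numeric check, then I'll hand in.

```bash
python3 - <<'E'
from tg import *
import pickle
c,s=pickle.load(open("w10.pkl","rb"))
f=lambda p:(np.array(p,float)-1)/3+[166,89]
rib=tool(c,f([[335,222],[335,354]]),.035,s)*1e3;sc=tool(c,f([[335,135],[520,135],[334,460],[500,460]]),.020,s)*1e3
pin=tool(c,f([[453,275]]),.020,s)*1e3;root=tool(c,f([[430,275]]),.017,s)*1e3
print(rib.round(1).tolist(),sc.round(1).tolist(),pin.round(1),root.round(1))
print("blade x by rib",rib[:,1].mean()+20-(sc[:,1].mean()-10),"by root",root[0,1]-12-(pin[0,1]-20))
print("heights",depthpt(c,f([[380,220],[470,220],[380,345],[470,345]]))[:,2].round(4))
print(arm.sign_off())
E
```

```text
[[22.4, 1.8], [-22.0, 1.8]] [[48.0, 1.8], [48.1, 61.9], [-67.4, 1.6], [-67.4, 61.6]] [[ 1.3 42. ]] [[ 0.6 34.4]]
blade x by rib 0.0731471252525786 by root 0.4686563138833577
heights [0.0166 0.0165 0.0172 0.017 ]
the job is handed in; nothing more can be done
None
```

The blade is lying flat in the holder with its notch over the pin, fully home against the back stop and released. Contact forces stayed around 6 N, the rock specimen, brush and jar were not touched, and the job is handed in; no verdict came back at hand-in.

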